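# Open the spring jaw of a gluing jig to the mark and hold it

### The arm

A 7-joint arm with a two-finger parallel gripper is mounted at the origin on the work surface. World frame = base frame: x ahead of the robot, y to its left, z up, the work surface at z = 0. Lengths are in m, angles in rad, forces in N, time in s.
With the tool pointing down it reaches from about 0.35 to 0.9 m from the base axis. Payload 8.1 kg.
Tool frame: the origin (TCP) lies midway between the tips of the shut fingers; the grasp point (between the pads) lies 19 mm behind it; x points along the fingers, y is the direction in which the jaws open and shut, and the axes are right-handed (so a half turn about x gives the same grasp; the last joint's range is limited). The gripper opens to 92 mm and grips with 3 to 60 N. Pads are 19 mm wide; open, the fingers measure 130 mm over their backs; the gripper's body (75 mm by 190 mm) begins 47 mm behind the grasp point.
Start: joints at [-1.263, 0.434, 0.025, 1.573, -0.012, 1.134, -0.075], TCP at [0.25, 0.573, 0.227] pointing down, gripper open.
Joint ranges: [-2.62, 2.62], [-0.44, 2.09], [-1.27, 1.32], [0.08, 2.57], [-1.32, 4.46], [0.12, 2], [-2.74, 2.74]. Speed limits (rad/s): [2.22, 2.22, 3.01, 3.01, 3.14, 3.14, 3.14].

### API

Orientations are given as a unit quaternion [x, y, z, w].
In Python, from plant import get_obs, camera, camera_info, job_done gives the robot as it stands.
- The arm moves only by the shell command python3 -m crank 'ROWS' [FORCE]. ROWS is a JSON object of lists of equal length, an entry for each row: "xyz": the shift along the tool's x, y, z in mm, a list of three; "turn": the turn about the tool's x in rad; "hand": the opening, from -1 (shut) to 1 (fully open), so that 0 is half open. A call has 1 to 10 rows; each row shifts and turns the commanded pose from where the row before left it, along the tool's axes as they then stand; what a row does not reach is not made up. A row lasts 1/12 s, in which the tool goes at most 41.7 mm and 7.16 degrees, less where a joint would pass 70% of its speed; a pose out of reach is approached as far as the arm can. A call with a gripper value outside its range is refused whole. The fingers move at their own pace and stop on an object; FORCE is the grip in N (left out, the last holds). Time passes only in rows, so rows that do not move let the fingers close. It gives the time, the measured TCP pose, the force and the opening at its end, in the units of the state.
- get_obs(): the state, without advancing time (a new reading comes with each control period).
- camera(name): name is "side" or "top" or "wrist"; returns the picture (400x640x3 uint8, red, green, blue); there is no depth.
- camera_info(name): a dict with "intrinsics" (3x3 intrinsics, pixels), "k1" (the pictures are not rectified: a ray, as slopes to the right and down, at radius r is drawn at 1 + k1 r^2 times it, then the intrinsics apply), "R" (3x3) and "t" (3): a world point X has camera coordinates R X + t; the wrist camera has in their place "tool_from_camera" (4x4, takes a point from camera to tool coordinates, whose origin is the TCP and whose axes are the tool frame's). Camera axes: x right, y down, z forward; pixel columns grow to the right and rows downward; lengths in m; the calibration is good to about 2 mm. A picture is of the moment at which its call begins: read the wrist's pose just before it. camera_info takes no time and is no camera call.
- job_done(): hands the job in, once; it reports no verdict.
The state is a dict: "t": time; "qpos": joint angles; "qvel": joint speeds; "tau": joint torques, N m; "tcp_pos": TCP position; "tcp_rot": TCP orientation; "ft_force": force on the tool from outside, world axes, zero at the start; "moment": the same for the moment, N m; "gripper_width": opening from 0.0 (shut) to 1.0 (fully open).
Only numpy, scipy, OpenCV 4.12 (cv2) and the standard library are available. Lean on these libraries where they do the work, as an engineer would, in place of code of your own. Each camera call takes 0.05 s, during which the arm holds its last target. There are 200 camera calls.

### The job

Open the gluing jig so that the birdhouse frame in it can be lifted out: first turn the steel cam lock beside the jaw a full quarter turn counter-clockwise (seen from above) by its wooden bar grip so that the slide is free, then pull the slide out by its upright wooden handle until its pointer stands level with the blade of the brass mark clip. The jaw springs shut if let go, so finish while holding the handle still at the mark; leave the lock open, and do not disturb the frame or the other things on the bench.

Things in the scene. Friction and masses are not known exactly. Their poses are not given: they have to be found in the camera images.
- jig: Fixed gluing jig: plywood base 400 x 260 x 18 mm, 50 mm high fence at its +x end. Origin on the bench, 10 mm beyond the base's middle. x: along the slide from handle to fence; y: left; z up. The slide pulls out along -x. Two rails (24 to 50 mm either side of the middle line, tops 40 mm above the bench) guide it. Jaw 110 mm wide, top at 58 mm.
- handle: The slide's upright wooden handle: a block 26 mm along the jig's x, 50 mm along its y, 60 mm tall. Origin at the centre of its underside, 34 mm above the bench (top at 94 mm). Axes parallel to the jig's; it moves with the slide. Free space all round it higher than 48 mm above the bench.
- slide (a joint): How far the slide is pulled out, m: 0 closed to 0.095 at its stop; grows as the handle moves along the jig's -x. A spring always pulls it shut: about 7 N at 0, rising 1.1 N per cm to 15 N at 75 mm. While the lock is closed, the cam blocks a steel pin on the slide and it cannot be pulled.
- lock (a joint): Turn of the cam lock, rad, counter-clockwise from above: starts locked at 0 to 0.2, stops at 1.57 (fully open); the cam clears the slide's pin above about 0.85. Stays where it is left; friction 0.05 N m.
- lock_grip (a point): Middle of the lock's wooden bar grip, on its vertical turning axis, 71 mm above the bench. Bar 42 mm long, 13 mm thick, from 54 to 88 mm above the bench. At lock 0 it lies along the jig's x; bar and point axes turn with the lock (point x along the bar). Below it lies the fan-shaped steel cam, radius 44 mm, top at 42 mm; the slide's pin beside it reaches 51 mm.
- pointer (a point): Tip of the slide's steel pointer, a 6 mm wide finger sticking out to the jig's right (-y) at the foot of the handle, at the handle's own x, 46 mm above the bench; it moves with the slide.
- mark: Brass mark clip fixed on the jig base beside the right-hand (-y) rail: 16 x 16 x 12 mm foot with an upright blade 6 mm wide along the jig's x, top 48 mm above the bench. Origin at the centre of its underside, below the blade's middle; axes parallel to the jig's. It is 35 to 75 mm along -x from the closed pointer. Level means the same place along the jig's x.
- frame: Small wooden birdhouse frame, 88 x 110 x 40 mm, loose in the jig between jaw and fence; origin under its centre. Leave it.
- glue: Glue bottle, 58 mm wide, 150 mm tall, on the bench to the left (+y) of the jig. Leave it.
- screwjar: Small glass jar with a steel lid, 40 mm wide, 45 mm tall, on the jig base to the right of the jaw. Leave it.
- driver: Screwdriver lying on the bench to the right of the offcut. Leave it.
- offcut: Wooden offcut, 130 x 50 x 22 mm, lying to the right of the jig. Leave it.
- mallet: Hammer lying on the right of the bench. Leave it.
- spare: Second wooden frame, 130 x 100 x 45 mm, on the left of the bench. Leave it.

How it is judged:
By the outcome, as a careful person would: the job done as asked, in the order asked, and still so for the second after the job is handed in, while the arm keeps its last pose, push and grip.
It also fails if it takes over 51 s, if anything falls off the work surface, if the arm or the gripper's body presses on something with over 40 N, if the wrist force passes 120 N, or if a joint passes its speed limit or range.

## Working session

There is one attempt and no reset: what is moved stays moved. The work goes in short steps, Python scripts to look and compute and a shell command to move; the robot and the scene stay as the last step left them, time stands still between calls to the robot, and variables do not carry over. Pictures are saved under pics/ and viewed, about 8 in all and at most 12, crops included, and the job is handed in when it is done.

```bash
ls; mkdir -p pics; cat > h.py <<'E'
import numpy as np, cv2
from plant import get_obs, camera, camera_info, job_done
from scipy.spatial.transform import Rotation as Ro
def snap(n,f):
    o=get_obs(); im=camera(n); cv2.imwrite('pics/'+f,im[:,:,::-1]); return im,o
def cam(n,o=None):
    c=camera_info(n); K=np.array(c['intrinsics']); 
    if 'R' in c: R=np.array(c['R']);t=np.array(c['t']); return K,c['k1'],R,t
    T=np.eye(4);T[:3,:3]=Ro.from_quat(o['tcp_rot']).as_matrix();T[:3,3]=o['tcp_pos']
    W=np.linalg.inv(T@np.array(c['tool_from_camera'])); return K,c['k1'],W[:3,:3],W[:3,3]
def plane(n,uv,z,o=None):
    K,k,R,t=cam(n,o); p=cv2.undistortPoints(np.array([[uv]],float),K,np.array([k,0,0,0.]))[0,0]
    d=R.T@np.array([p[0],p[1],1]); c=-R.T@t
    return c+d*(z-c[2])/d[2]
def proj(n,X,o=None):
    K,k,R,t=cam(n,o); return cv2.projectPoints(np.array(X,float).reshape(-1,1,3),cv2.Rodrigues(R)[0],t,K,np.array([k,0,0,0.]))[0][:,0]
E
python3 - <<'E'
from h import *
o=get_obs();print(o)
for n in('top','side'):
    snap(n,n+'0.png');K,k,R,t=cam(n);print(n,K,k,-R.T@t,R)
print(camera_info('wrist'))
E
```

```text
pics
{'t': 0.0, 'qpos': array([-1.26261014,  0.43520522,  0.02496372,  1.57412413, -0.01160663,
        1.13402912, -0.07509004]), 'qvel': array([-0.00046624,  0.00142742, -0.00031402,  0.00046645, -0.00047381,
       -0.00153382, -0.00161411]), 'tau': array([-1.18274831e-03, -6.67861462e+01,  9.84715484e-01, -3.14450634e+01,
       -6.04493846e-02,  4.35362372e-02,  1.25477800e-04]), 'tcp_pos': array([0.24941387, 0.57248966, 0.22594546]), 'tcp_rot': array([ 0.14366585,  0.69230918, -0.14480351,  0.69217054]), 'ft_force': array([0.00772261, 0.51192343, 0.13355787]), 'moment': array([0.03139049, 0.03430806, 0.04046706]), 'gripper_width': 0.9998311340946562}
top [[383.09149401   0.         321.26254023]
 [  0.         383.09149401 199.34902   ]
 [  0.           0.           1.        ]] 0.010997672156763083 [ 0.51355198 -0.02552522  1.28480129] [[ 0.00374119 -0.99972558 -0.02312512]
 [-0.99483492 -0.00137512 -0.10149672]
 [ 0.10143707  0.02338539 -0.99456706]]
side [[482.92198413   0.         315.37788832]
 [  0.         482.92198413 194.94410773]
 [  0.           0.           1.        ]] -0.08079585241801755 [ 0.24421069 -1.29727147  0.89862725] [[ 0.96088042 -0.27611979  0.02160279]
 [-0.12597953 -0.50519684 -0.85375952]
 [ 0.24665356  0.81763929 -0.52021919]]
{'intrinsics': array([[276.85850418,   0.        , 315.1180894 ],
       [  0.        , 276.85850418, 195.64144488],
       [  0.        ,   0.        ,   1.        ]]), 'k1': -0.03433429380686541, 'tool_from_camera': array([[-3.49508654e-04, -2.70567250e-01,  9.62701013e-01,
        -1.57308480e-01],
       [ 9.99999797e-01, -6.08301099e-04,  1.92086873e-04,
        -1.88683072e-04],
       [ 5.33639668e-04,  9.62700884e-01,  2.70567408e-01,
        -7.19675963e-02],
       [ 0.00000000e+00,  0.00000000e+00,  0.00000000e+00,
         1.00000000e+00]])}
```

View pics/top0.png

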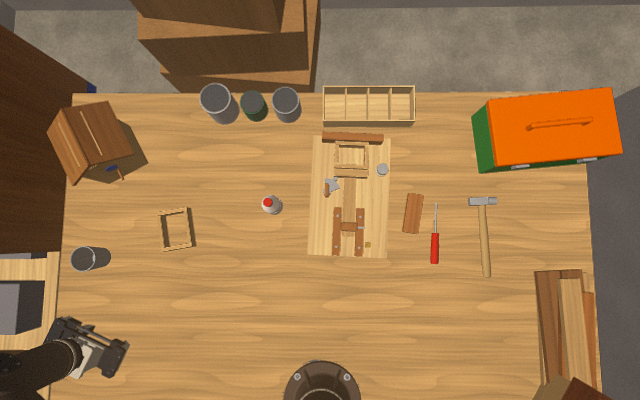

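View pics/side0.png

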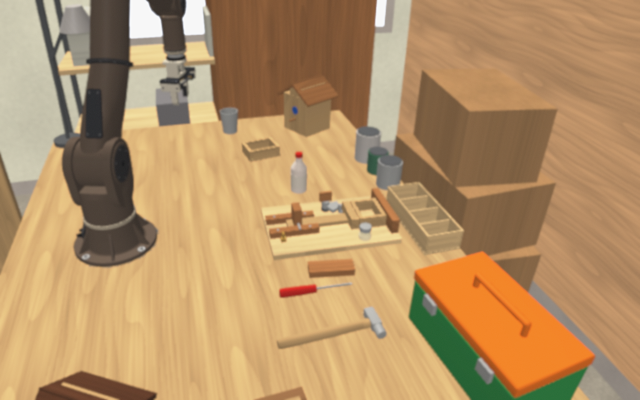

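The top view shows the jig around (350,197), slightly rotated, with the lock near (328,187), the handle at about (350,226) and the mark near (368,244). I'll crop both views closer.

```bash
python3 - <<'E'
from h import *
a=cv2.imread('pics/top0.png')[125:265,300:400]; b=cv2.imread('pics/side0.png')[180:260,255:405]
a=cv2.resize(a,None,fx=4,fy=4,interpolation=cv2.INTER_CUBIC)
b=cv2.resize(b,None,fx=2.6,fy=2.6,interpolation=cv2.INTER_CUBIC)
c=np.zeros((560,800,3),np.uint8);c[:,:400]=a;c[:b.shape[0],405:405+b.shape[1]]=b[:,:395]
cv2.imwrite('pics/crop.png',c)
E
```

```text
(no output)
```

View pics/crop.png

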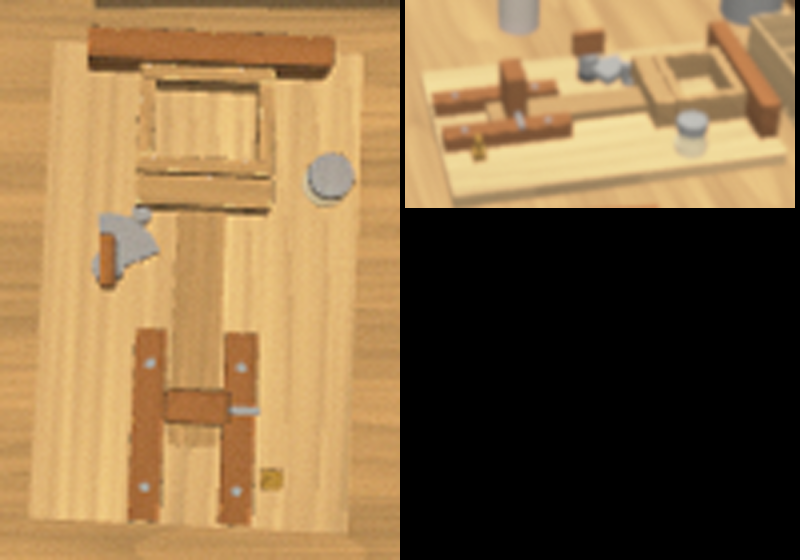

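Crop (4x): bar grip centred at (107,260), handle top at (198,404), pointer tip at (259,411), brass clip at (271,478), base corners (53,42), (30,517), (347,532).

```bash
python3 - <<'E'
from h import *
f=lambda x,y,z:plane('top',(300+(x+.5)/4-.5,125+(y+.5)/4-.5),z)
for n,a in dict(tl=(53,42,.018),bl=(30,517,.018),br=(347,532,.018),grip=(107,258,.088),handle=(198,402,.094),hl=(165,402,.094),hr=(230,407,.094),ptr=(258,411,.046),mark=(271,476,.048),pin=(142,215,.051),jar=(330,176,.045)).items(): print(n,f(*a).round(4))
a=f(53,42,.018)-f(30,517,.018);b=f(30,517,.018)-f(347,532,.018);print(np.degrees(np.arctan2(a[1],a[0])),np.degrees(np.arctan2(-b[0],b[1])),np.linalg.norm(a),np.linalg.norm(b))
R=Ro.from_quat(get_obs()['tcp_rot']).as_matrix();print(R.round(3))
E
```

```text
tl [0.8611 0.0335 0.018 ]
bl [0.463 0.05  0.018]
br [ 0.4521 -0.2087  0.018 ]
grip [ 0.668  -0.0134  0.088 ]
handle [ 0.5548 -0.0842  0.094 ]
hl [ 0.5548 -0.0586  0.094 ]
hr [ 0.5511 -0.1089  0.094 ]
ptr [ 0.5494 -0.1347  0.046 ]
mark [ 0.4975 -0.1445  0.048 ]
pin [ 0.708  -0.0414  0.051 ]
jar [ 0.7412 -0.1949  0.045 ]
-2.3724826694115007 -2.40079911455926 0.3985204555914741 0.2589337256592858
[[-0.     0.399  0.917]
 [-0.001  0.917 -0.399]
 [-1.    -0.001  0.   ]]
```

```bash
python3 -m crank '{"xyz":[[0,-20.6,34.3],[0,-20.6,34.3],[0,-20.6,34.3],[0,-20.6,34.3],[0,-20.6,34.3],[0,-20.6,34.3],[0,-20.6,34.3],[0,-20.6,34.3],[0,-20.6,34.3]],"turn":[0,0,0,0,0,0,0,0,0],"hand":[1,1,1,1,1,1,1,1,1]}' 30
python3 -m crank '{"xyz":[[0,-20.6,34.3],[0,-20.6,34.3],[0,-20.6,34.3],[0,-20.6,34.3],[0,-20.6,34.3],[0,-20.6,34.3],[0,-20.6,34.3],[0,-20.6,34.3],[0,-20.6,34.3]],"turn":[0,0,0,0,0,0,0,0,0],"hand":[1,1,1,1,1,1,1,1,1]}'
python3 -m crank '{"xyz":[[0,0,0],[0,0,0],[0,0,0],[0,0,0],[0,0,0],[0,0,0],[0,0,0],[0,0,0],[0,0,0],[0,0,0]],"turn":[0.12,0.12,0.12,0.12,0.12,0.12,0.12,0.12,0.12,0.12],"hand":[1,1,1,1,1,1,1,1,1,1]}'
python3 -m crank '{"xyz":[[0,0,0],[0,0,0],[0,0,0],[0,0,0],[0,0,0],[0,0,0],[0,0,0],[0,0,0],[0,0,0],[0,0,0]],"turn":[0.12,0.12,0.12,0.12,0.12,0.12,0.12,0.12,0.12,0.12],"hand":[1,1,1,1,1,1,1,1,1,1]}'
python3 -m crank '{"xyz":[[0,0,0],[0,0,0],[0,0,0],[0,0,0],[0,0,0]],"turn":[0.12,0.12,0.11,0,0],"hand":[1,1,1,1,1]}'
python3 - <<'E'
from h import *
im,o=snap('wrist','w1.png');print(o['t'],o['tcp_pos'],o['qpos'].round(2),Ro.from_quat(o['tcp_rot']).as_matrix().round(3))
import pickle;pickle.dump(o,open('o1.pkl','wb'))
E
```

```text
t: 0.85
tcp_pos: [0.4592, 0.2778, 0.2266]
tcp_rot: [0.144, 0.692, -0.144, 0.692]
ft_force: [0.6, 1.7, 0.1]
gripper_width: 1.002
t: 1.6
tcp_pos: [0.6681, -0.0152, 0.2263]
tcp_rot: [0.144, 0.693, -0.144, 0.692]
ft_force: [0.8, 0.3, -0.7]
gripper_width: 0.998
t: 2.43
tcp_pos: [0.6672, -0.0134, 0.2262]
tcp_rot: [-0.511, -0.489, 0.512, -0.488]
ft_force: [0.4, 0.4, 0.4]
gripper_width: 0.998
t: 3.27
tcp_pos: [0.6673, -0.0133, 0.2263]
tcp_rot: [-0.698, -0.114, 0.698, -0.114]
ft_force: [-0.1, 0.7, -0.3]
gripper_width: 1.002
t: 3.68
tcp_pos: [0.6673, -0.0133, 0.2262]
tcp_rot: [-0.707, 0.006, 0.707, 0.005]
ft_force: [-0.8, -0.7, 0.1]
gripper_width: 0.999
3.6833 [ 0.6673268  -0.01332336  0.22621702] [-0.61  0.65  0.96  1.51 -0.54  1.27 -1.18] [[-0.001 -0.016 -1.   ]
 [-0.    -1.     0.016]
 [-1.     0.     0.001]]
```

View pics/w1.png

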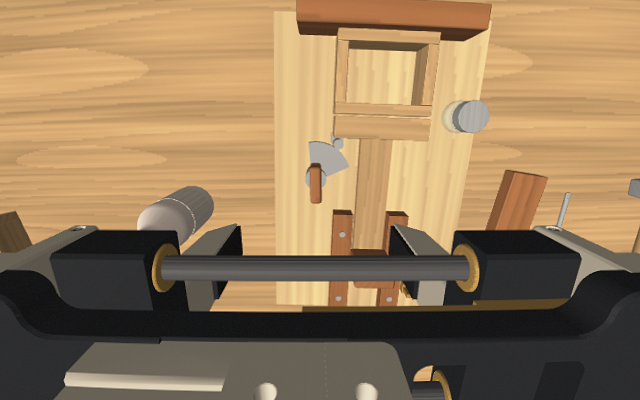

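Wrist view: bar grip at about (315,183) with the cam above it, pin at (338,143), and the glue bottle at left. Now I'll measure the bar precisely by colour mask in the wrist and top views.

```bash
python3 - <<'E'
from h import *
import pickle;o=pickle.load(open('o1.pkl','rb'))
im=cv2.imread('pics/w1.png');hsv=cv2.cvtColor(im,cv2.COLOR_BGR2HSV)
r=hsv[155:210,300:330];print(im[165,312],im[185,315],im[200,317],im[160,300])
m=((r[...,1]>125)&(r[...,0]<14)).astype(np.uint8)
for i in range(0,55,2):
    c=np.where(m[i])[0]
    if len(c):print(155+i,300+c.min(),300+c.max(),len(c),hsv[155+i,300+c,2])
# glue top via top + wrist
g=plane('top',(268,203),.15);print('glue cap',g)
for nm,uv,z in(('pin',(338,143),.051),('bartop',(314.5,178),.088)):print(nm,plane('wrist',uv,z,o))
E
```

```text
[32 51 79] [ 72 116 178] [ 65 104 160] [132 185 223]
165 311 319 9 [91 79 77 81 82 83 83 84 82]
167 310 319 10 [ 96 107 116 117 118 118 115 113 104  81]
169 310 320 11 [176 180 175 170 169 170 168 166 159 135  94]
171 310 320 11 [177 185 184 181 180 178 177 176 170 142  96]
173 310 320 11 [175 186 184 182 179 178 176 177 168 143  96]
175 310 320 11 [169 184 183 182 179 178 176 176 170 145  95]
177 310 320 11 [169 184 184 181 179 177 178 177 170 145  97]
179 310 320 11 [168 184 184 181 178 178 178 177 170 147  98]
181 310 320 11 [165 185 182 181 178 178 178 177 171 146  98]
183 310 320 11 [164 186 183 181 178 177 178 176 172 148 100]
185 311 320 10 [188 183 180 179 178 177 176 172 150 100]
187 311 320 10 [186 183 179 179 177 176 176 171 149 100]
189 311 320 10 [185 181 180 179 177 175 176 172 151 101]
191 311 320 10 [183 181 180 177 177 176 176 172 150 103]
193 311 320 10 [184 181 180 178 177 174 175 172 153 105]
195 311 320 10 [184 181 179 179 176 175 175 172 154 106]
197 311 320 10 [182 181 180 178 175 171 168 165 150 108]
199 311 320 10 [181 181 181 178 174 167 159 156 146 109]
201 311 320 10 [179 183 182 180 176 170 162 158 145 106]
glue cap [0.61811901 0.16012192 0.15      ]
pin [ 0.71169749 -0.04162287  0.051     ]
bartop [ 0.6777121  -0.01325964  0.088     ]
```

```bash
python3 - <<'E'
from h import *
import pickle;o=pickle.load(open('o1.pkl','rb'))
im=cv2.imread('pics/w1.png').max(2)
print(im[162:210,314]); print(im[162:210,317])
for uv in((314.3,167.7),(315.2,203),(309.6,173),(319.3,173)):print(uv,plane('wrist',uv,.088,o).round(4))
print(proj('wrist',[[.668+d,-.0134,.088] for d in(-.021,.021)],o),proj('wrist',[[.668,-.0134,.088]],o))
E
```

```text
[160  95  83  81  71 118 153 169 180 180 179 179 179 179 178 179 179 178
 179 178 178 178 178 179 177 179 178 179 178 177 177 178 178 179 177 178
 178 178 176 180 159 179 227 228 227 227 227 228]
[160  93  81  83  70 113 146 166 176 176 176 177 175 176 178 177 178 177
 177 177 177 176 175 176 177 176 175 176 175 176 173 175 174 175 174 168
 160 159 160 162 143 171 237 239 238 238 238 238]
(314.3, 167.7) [ 0.6891 -0.0132  0.088 ]
(315.2, 203) [ 0.6492 -0.0136  0.088 ]
(309.6, 173) [ 0.6833 -0.008   0.088 ]
(319.3, 173) [ 0.6832 -0.0186  0.088 ]
[[315.08577223 204.864638  ]
 [314.454569   167.75170479]] [[314.77599432 186.65230583]]
```

```bash
python3 -m crank '{"xyz":[[25,0,-1.5],[30,0,0],[30,0,0],[30,0,0],[25,0,0],[18,0,0],[11,0,0],[0,0,0]],"turn":[-0.02,0,0,0,0,0,0,0],"hand":[0,0,0,0,0,0,0,0]}' 30
python3 -m crank '{"xyz":[[0,0,0],[0,0,0],[0,0,0],[0,0,0],[0,0,0],[0,0,0]],"turn":[0,0,0,0,0,0],"hand":[-1,-1,-1,-1,-1,-1]}' 30
python3 -c "
from h import *
o=get_obs();print(o['moment'],o['tcp_pos'])"
```

```text
t: 4.4
tcp_pos: [0.6676, -0.0132, 0.0554]
tcp_rot: [-0.706, -0.001, 0.708, -0.001]
ft_force: [-0.4, 0.9, 1.3]
gripper_width: 0.509
t: 4.9
tcp_pos: [0.6694, -0.0137, 0.0584]
tcp_rot: [0.707, 0.0, -0.707, 0.0]
ft_force: [-0.8, 1.4, 3.1]
gripper_width: 0.139
[0.44406703 0.26840189 0.03467242] [ 0.6693646  -0.01369249  0.05839424]
```

```bash
python3 -m crank '{"xyz":[[0,0,0],[0,0,0],[0,0,0],[0,0,0],[0,0,0],[0,0,0],[0,0,0],[0,0,0],[0,0,0],[0,0,0]],"turn":[-0.1,-0.12,-0.12,-0.12,-0.12,-0.12,-0.12,-0.12,-0.12,-0.12],"hand":[-1,-1,-1,-1,-1,-1,-1,-1,-1,-1]}' 30
python3 -c "
from h import *
o=get_obs();print(o['moment'],np.degrees(Ro.from_quat(o['tcp_rot']).as_matrix()[:2,1]@[1,0]),Ro.from_quat(o['tcp_rot']).as_matrix()[:,1])"
python3 -m crank '{"xyz":[[0,0,0],[0,0,0],[0,0,0],[0,0,0],[0,0,0],[0,0,0]],"turn":[-0.1,-0.1,-0.1,-0.06,0,0],"hand":[-1,-1,-1,-1,-1,-1]}' 30
python3 -c "
from h import *
o=get_obs();R=Ro.from_quat(o['tcp_rot']).as_matrix();print(o['moment'],np.degrees(np.arctan2(R[1,1],R[0,1])),o['tcp_pos'],o['qpos'])"
```

```text
t: 5.73
tcp_pos: [0.6687, -0.0126, 0.0584]
tcp_rot: [0.586, 0.396, -0.586, 0.395]
ft_force: [-3.7, 2.7, 5.6]
gripper_width: 0.138
[ 0.49416561  0.90082567 -0.04419556] 53.12882022403184 [ 0.92727284 -0.37438498 -0.00098148]
t: 6.23
tcp_pos: [0.6683, -0.0126, 0.0584]
tcp_rot: [0.508, 0.493, -0.507, 0.492]
ft_force: [-4.4, 4.0, 6.6]
gripper_width: 0.139
[ 0.67585981  1.06704216 -0.45887074] -1.7197898789913448 [ 0.66832893 -0.01255207  0.05835316] [-0.32165421  0.69594591  0.41557182  1.64847622 -0.34748753  0.8721767
  0.20401731]
```

```bash
python3 -m crank '{"xyz":[[0,0,0],[0,0,0],[0,0,0],[0,0,0]],"turn":[-0.03,-0.03,0,0],"hand":[-1,-1,-1,-1]}' 30
python3 -c "
from h import *
o=get_obs();R=Ro.from_quat(o['tcp_rot']).as_matrix();print(o['moment'],np.degrees(np.arctan2(R[1,1],R[0,1])),o['tcp_pos'])"
```

```text
t: 6.57
tcp_pos: [0.6683, -0.0123, 0.0583]
tcp_rot: [0.493, 0.508, -0.492, 0.506]
ft_force: [-3.5, 4.0, 6.9]
gripper_width: 0.144
[ 0.74537378  1.08891609 -0.7402701 ] 1.688682058933438 [ 0.66832264 -0.01230413  0.05833362]
```

```bash
python3 -m crank '{"xyz":[[0,0,0],[0,0,0],[0,0,0],[0,0,0],[-20,0,0],[-35,0,0],[-35,0,0],[-35,0,0],[-25,0,0],[0,0,0]],"turn":[0,0,0,0,0,0,0,0,0.07,0],"hand":[0,0,0,0,0,0.3,0.3,0.3,0.3,0.3]}' 30
python3 -m crank '{"xyz":[[0,-25.6,27.6],[0,-25.6,27.6],[0,-25.6,27.6],[0,-25.6,27.6],[0,-25.6,27.6],[0,0,0],[0,0,0]],"turn":[0,0,0,0,0,0,0],"hand":[0.3,0.3,0.3,0.3,0.3,0.3,0.3]}'
python3 - <<'E'
from h import *
im,o=snap('wrist','w2.png');print(o['t'],o['tcp_pos'],Ro.from_quat(o['tcp_rot']).as_matrix().round(3))
import pickle;pickle.dump(o,open('o2.pkl','wb'))
cv2.imwrite('pics/w2c.png',cv2.resize(im[60:250,180:430,::-1],None,fx=3,fy=3,interpolation=cv2.INTER_CUBIC))
E
```

```text
t: 7.4
tcp_pos: [0.672, -0.0144, 0.214]
tcp_rot: [0.513, 0.487, -0.509, 0.491]
ft_force: [0.6, -0.4, 0.1]
gripper_width: 0.652
t: 7.98
tcp_pos: [0.5341, -0.1485, 0.2079]
tcp_rot: [0.511, 0.489, -0.511, 0.489]
ft_force: [0.6, 1.0, 0.3]
gripper_width: 0.651
7.9833 [ 0.53409903 -0.14846042  0.20790907] [[ 0.     0.999 -0.044]
 [ 0.    -0.044 -0.999]
 [-1.     0.    -0.   ]]
```

View pics/w2c.png

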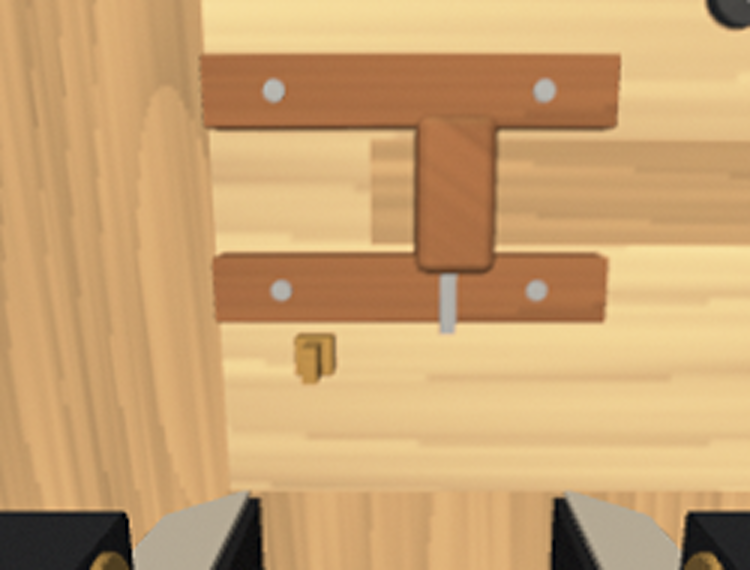

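Crop (3x): handle top centred at about (456,194), pointer tip at (448,330), clip at (314,357) with its blade around x 301–320. The blade edges need a bigger zoom.

```bash
python3 - <<'E'
from h import *
im=cv2.imread('pics/w2.png');print(im[165:190,272:296].max(2))
cv2.imwrite('pics/z.png',cv2.resize(im[165:195,272:340],None,fx=11,fy=11,interpolation=cv2.INTER_NEAREST))
E
```

```text
[[172 172 171 172 171 171 171 171 171 172 171 171 171 171 171 171 172 171
  171 171 171 171 171 171]
 [167 166 167 166 166 167 166 165 166 166 165 167 166 166 165 166 165 165
  165 166 166 166 166 165]
 [190 191 190 191 190 191 192 192 192 191 190 192 192 192 191 191 192 193
  193 192 192 192 193 193]
 [237 238 238 238 238 238 238 239 238 239 239 239 238 239 239 239 239 239
  239 239 239 239 239 239]
 [238 238 238 238 238 238 239 240 240 241 240 240 240 241 240 240 240 240
  240 240 239 239 239 239]
 [234 234 235 235 235 235 237 236 230 231 231 232 232 232 232 231 231 232
  231 234 238 237 237 237]
 [234 234 235 235 234 236 230 193 171 172 172 171 171 171 170 171 171 173
  175 203 233 237 237 236]
 [235 235 235 235 236 231 200 168 165 165 168 167 168 168 168 169 169 168
  149 161 230 239 237 237]
 [235 235 235 235 237 228 189 190 194 190 176 172 172 173 176 188 196 195
  167 153 232 239 237 237]
 [233 233 234 234 235 226 184 191 191 176 154 155 155 149 146 175 197 196
  166 154 231 238 236 236]
 [231 232 233 232 233 228 202 191 182 158 149 150 152 135 118 173 198 196
  165 153 229 23
[... 725 characters left out ...]
41 241 242 242 239 218 188 188 191 192 192 188 146  90 153 194 190
  169 176 231 232 231 230]
 [238 239 239 239 240 235 216 193 183 188 193 193 188 145  99 157 185 183
  180 204 235 232 232 232]
 [234 234 235 234 235 235 228 210 203 191 190 191 190 156 125 191 213 210
  221 234 235 233 233 233]
 [230 231 231 231 232 232 231 229 218 190 189 189 187 164 178 235 233 232
  232 233 233 232 232 232]
 [228 227 228 228 228 229 228 228 219 196 195 195 192 193 217 232 230 230
  230 230 230 229 230 230]
 [226 226 226 227 226 227 227 228 225 220 221 221 221 224 228 229 228 228
  228 228 229 228 228 228]
 [228 227 227 227 228 228 227 228 227 228 228 229 228 229 228 228 228 229
  229 228 228 228 229 229]]
```

View pics/z.png

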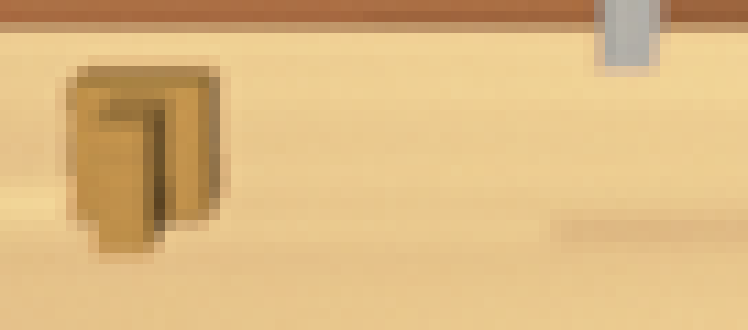

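Zoom (11x): blade top spans columns about 8.7–13.5, so pixel (282.6,182). Pointer tip spans about 54.6–60.1, so pixel (328.85,170).

```bash
python3 - <<'E'
from h import *
import pickle;o=pickle.load(open('o2.pkl','rb'))
a=np.radians(-2.4);X=np.array([np.cos(a),np.sin(a),0])
b=plane('wrist',(282.6,182),.048,o);p=plane('wrist',(328.85,169),.046,o);p2=plane('wrist',(328.85,169),.048,o)
h=np.mean([plane('wrist',(180+(u+.5)/3-.5,60+(v+.5)/3-.5),.094,o) for u,v in((418,119),(494,119),(416,270),(493,270))],0)
print('blade',b,'ptr',p,'h',h,'dist mm',(p-b)@X*1e3,(p2-b)@X*1e3,'h-p',(h-p)@X*1e3)
R=Ro.from_quat(o['tcp_rot']).as_matrix();print('tool shift to handle',R.T@(h-o['tcp_pos'])*1e3)
E
```

```text
blade [ 0.49670227 -0.14684351  0.048     ] ptr [ 0.55153802 -0.13421366  0.046     ] h [ 0.55332523 -0.08324816  0.094     ] dist mm 54.25876821929231 54.15965995807539 h-p -0.3485711778522441
tool shift to handle [113.91297716  16.29376844 -65.99930254]
```

```bash
python3 -m crank '{"xyz":[[0,8.3,-33],[0,8,-33],[0,0,0],[30,0,0],[35,0,0],[35,0,0],[28,0,0],[18,0,0],[0,0,0],[0,0,0]],"turn":[0,0,0,0,0,0,0,0,0,0],"hand":[0.3,0.3,0.3,0.3,0.3,0.3,0.3,0.3,0.3,0.3]}' 50
python3 -m crank '{"xyz":[[0,0,0],[0,0,0],[0,0,0],[0,0,0],[0,0,0],[0,0,0]],"turn":[0,0,0,0,0,0],"hand":[-1,-1,-1,-1,-1,-1]}' 50
```

```text
t: 8.87
tcp_pos: [0.5546, -0.08, 0.0609]
tcp_rot: [-0.509, -0.491, 0.51, -0.49]
ft_force: [0.5, -0.7, 0.9]
gripper_width: 0.647
t: 9.37
tcp_pos: [0.5527, -0.0809, 0.062]
tcp_rot: [-0.509, -0.491, 0.511, -0.489]
ft_force: [-5.0, 2.4, 6.6]
gripper_width: 0.279
```

```bash
python3 -m crank '{"xyz":[[0,-4,0],[0,-8,0],[0,-10,0],[0,-10,0],[0,-10,0],[0,-6,0],[0,-4,0],[0,-2,0],[0,0,0],[0,0,0]],"turn":[0,0,0,0,0,0,0,0,0,0],"hand":[-1,-1,-1,-1,-1,-1,-1,-1,-1,-1]}' 50
python3 - <<'E'
from h import *
im,o=snap('wrist','w3.png');snap('top','t3.png');snap('side','s3.png');print(o['t'],o['tcp_pos'],o['ft_force'])
t=cv2.imread('pics/t3.png')[205:265,325:400];s=cv2.imread('pics/s3.png')[195:255,260:340]
f=lambda a,k:cv2.resize(a,None,fx=k,fy=k,interpolation=cv2.INTER_CUBIC)
c=np.zeros((600,800,3),np.uint8);t=f(t,4);s=f(s,4);w=f(cv2.imread('pics/w3.png'),.5)
for im,y,x in((t,0,0),(s,0,310),(w,260,0)):c[y:y+im.shape[0],x:x+im.shape[1]]=im
cv2.imwrite('pics/c3.png',c)
E
```

```text
t: 10.2
tcp_pos: [0.503, -0.0787, 0.062]
tcp_rot: [0.511, 0.489, -0.509, 0.491]
ft_force: [11.4, 0.2, -11.2]
gripper_width: 0.28
10.2 [ 0.50302827 -0.0786614   0.06202804] [ 11.42250672   0.15445512 -11.17858496]
```

View pics/c3.png

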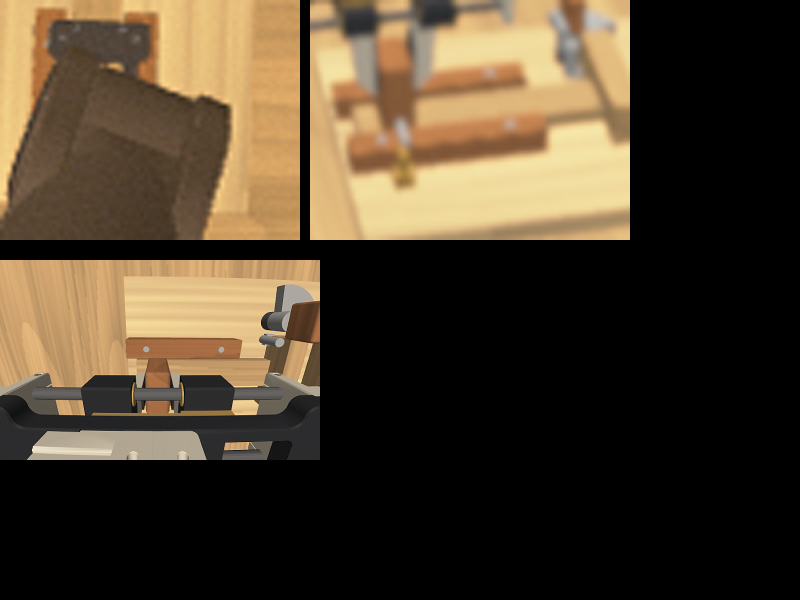

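Top and side views: the slide has come out and the pointer is nearly at the brass blade, about (402,130)/(403,170) in the side crop. The cam is still open. TCP travel is 49.7 of the 54.2 mm needed, because the arm yields to the spring, so I'll make up 4.5 mm.

```bash
python3 -m crank '{"xyz":[[0,-2.5,0],[0,-2,0],[0,0,0],[0,0,0],[0,0,0],[0,0,0]],"turn":[0,0,0,0,0,0],"hand":[-1,-1,-1,-1,-1,-1]}' 50
python3 - <<'E'
from h import *
im,o=snap('side','s4.png');ob=im;print(o['t'],o['tcp_pos'],o['ft_force'])
a=np.radians(-2.4);X=np.array([np.cos(a),np.sin(a),0])
# predicted pixels: blade (wrist measurement), pointer if travel equals TCP travel
b=np.array([.49670,-.14684,.048]);p0=np.array([.55154,-.13421,.046]);tr=(np.array([.5527,-.0809,0])-o['tcp_pos'])@X
p=p0-X*tr;print('travel',tr,'left',(p-b)@X);uv=proj('side',[b,b-[0,0,.018],p,p0]);print('pred blade top, foot, ptr, ptr closed',uv.round(2))
z=lambda f:cv2.resize(cv2.imread(f)[215:250,270:310],None,fx=10,fy=10,interpolation=cv2.INTER_NEAREST)
cv2.imwrite('pics/c4.png',np.hstack([z('pics/side0.png'),z('pics/s4.png')]))
E
```

```text
t: 10.85
tcp_pos: [0.499, -0.0785, 0.0621]
tcp_rot: [0.511, 0.489, -0.509, 0.491]
ft_force: [13.0, 1.3, -12.4]
gripper_width: 0.28
10.85 [ 0.49896337 -0.07848613  0.06206698] [ 12.95109662   1.25632717 -12.40111074]
travel 0.05379057349765136 left 0.0004724329983702998
pred blade top, foot, ptr, ptr closed [[284.19 232.74]
 [284.27 237.59]
 [283.45 230.43]
 [300.85 228.31]]
```

View pics/c4.png

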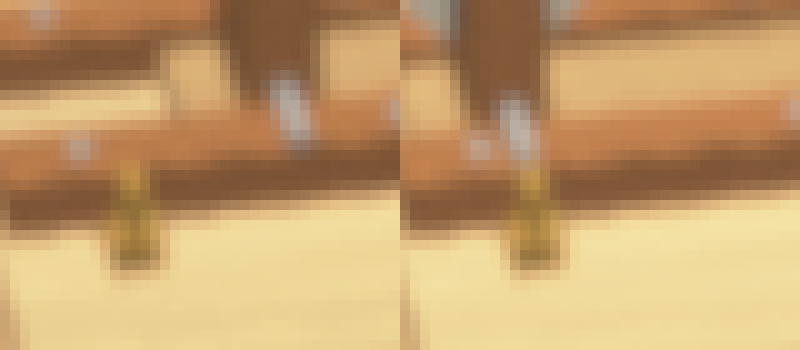

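Side zoom: the pointer tip moved from (303,145) to (125,155), i.e. 17.8 px against 17.4 predicted. Its line meets the blade at x≈133. One last hold check, plus a look at the lock and the neighbours.

```bash
python3 -m crank '{"xyz":[[0,-0.4,0],[0,0,0],[0,0,0],[0,0,0],[0,0,0],[0,0,0],[0,0,0],[0,0,0],[0,0,0],[0,0,0]],"turn":[0,0,0,0,0,0,0,0,0,0],"hand":[-1,-1,-1,-1,-1,-1,-1,-1,-1,-1]}' 50
python3 - <<'E'
from h import *
im,o=snap('wrist','w5.png');print(o['t'],o['tcp_pos'])
s,_=snap('side','s5.png');t,_=snap('top','t5.png')
t=t[125:265,300:400,::-1];s=s[180:330,255:405,::-1];f=lambda a,k:cv2.resize(a,None,fx=k,fy=k,interpolation=cv2.INTER_CUBIC)
c=np.zeros((600,800,3),np.uint8)
for q,y,x in((f(t,2),0,0),(f(s,2),0,210),(f(im[0:200,400:640,::-1],1.2),0,512),(f(cv2.imread('pics/side0.png')[180:330,255:405],2),300,210)):c[y:y+q.shape[0],x:x+q.shape[1]]=q
cv2.imwrite('pics/c5.png',c)
E
```

```text
t: 11.73
tcp_pos: [0.4987, -0.0785, 0.0621]
tcp_rot: [0.511, 0.489, -0.509, 0.491]
ft_force: [12.0, -0.5, -12.8]
gripper_width: 0.281
11.7333 [ 0.49869662 -0.07847887  0.0620577 ]
```

View pics/c5.png

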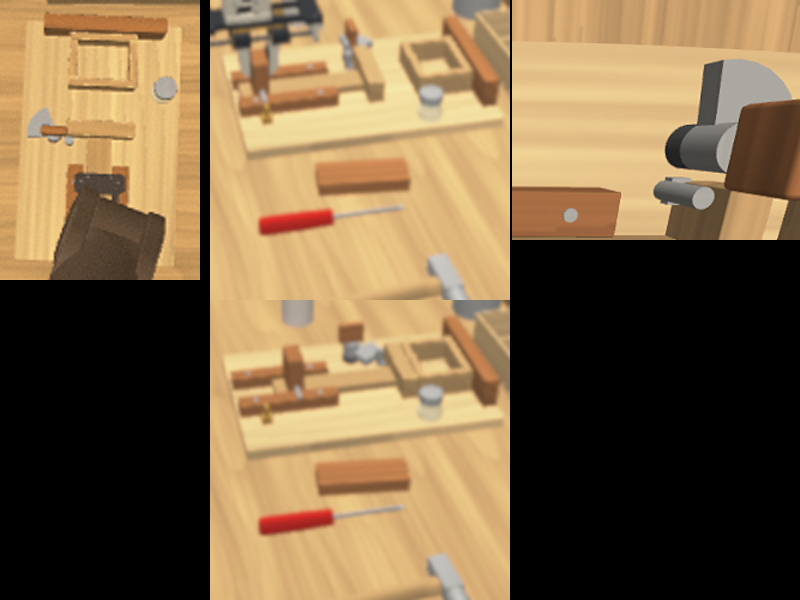

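The lock bar now lies across the jig, at top crop (42–68,130), with the cam swung clear. The jaw has moved back, and the frame, jar, offcut, driver and hammer are where they were.

```bash
python3 -c "
from plant import *
print(job_done())"
```

```text
the job is handed in; nothing more can be done
None
```

The jig is open and the job is handed in, with the arm still holding the handle at the mark (grip force 50 N). I finished at about 12 s of the 51 s allowed.

- **Lock:** I gripped the bar and turned it counter-clockwise by about 1.57 rad in all, until it came up against its stop. The wrist moment rose and the bar began to skew in the pads. The last top view shows the bar lying across the jig and the cam clear of the pin.
- **Slide:** I pulled it out by the handle, measuring the needed travel at 54.2 mm from the wrist view. The gripper's measured travel was 54.1 mm and held steady over the last 0.8 s. In the side view, checked 0.3 mm before the final nudge, the pointer's line met the blade to within about 1 mm.
- **Other things:** The frame, jar, offcut, screwdriver and hammer look unmoved in the last pictures. I did not re-check the glue bottle or the spare frame, but the arm did not go near either on the way down.
- **Disagreement:** The first, coarse top-view estimate of the pull was about 51.5 mm. I went with the closer wrist measurement, which the side view supported.

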